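Tap a stuck stir bar and its balls out of a tilted flask into a glass cup

TASK

The flat flask clamped mouth-down in the lab stand has a stir bar wedged across the inside of its neck, holding back two stirring balls. Stand the squat glass cup upright on the bench right under the mouth and let go of it, then free the pieces with a few light, quick taps of the fingers on the side of the flask, without shoving the flask far over and without the fingers touching the pieces, so that the bar and both balls end up in the cup. Leave the other glassware and the loose cap undisturbed.

Things in the scene. Friction and masses are not known exactly. Their poses are not given: they have to be found in the camera images.
- stand: Fixed lab stand. Dark steel base 12 mm high (x 60 to 210, y -65 to 65 mm), upright rod at x 165 mm, clamp holding the flask, and on the rod's top a clear acrylic shield (x -5 to 200, y -55 to 55, z 270 to 276 mm) over it all. Origin: the point on the bench where the pieces fall (as point drop). The mouth faces the stand's -x (roughly the robot's right), the flask rises along +x.
- drop (a point): Where the centre of the cup's foot belongs on the bench. Axes as the stand. The mouth's lowest edge is 54 mm above the bench, 14 mm behind this point (+x); its upper edge is above this point at 78 mm. Flask and shield overhang, so a hand with the cup must come in from the -x side leaning back about 40 degrees from vertical; the same lean reaches the tap points under the shield.
- flask: Clear plastic flat flask, body 90 long x 54 wide x 30 mm thick, neck 35 long x 35 wide (28.8 x 24 mm inside), open, 0.12 kg, axis tilted 40 degrees from level, mouth low. Origin: clamp pivot at its bottom end, 153 mm above the bench. x runs along it from mouth to bottom (body x -100 to -10 mm, neck to -135 mm), y across its width, level; z normal to its upper flat face.
- flask_sway (a joint): Springy clamp: sideways sway about the flask's z axis, rad; 0 at rest, + moves the mouth to the flask's -y, stops at +-0.2; 2.4 Nm/rad, springs back. Beyond 0.15 (11 mm at the tap points) is a shove. A quick tap (0.1 to 0.3 m/s, 5 to 8 mm past first touch) makes the slippery bar slip sideways inside; slow pushing hardly does. One to three taps on one side usually free it.
- side_left (a point): Tap point in the middle of the flask's narrow left side face (+y of the flask), 75 mm from the pivot, about 105 mm above the bench; the face is 30 mm high. Axes as the flask; the outward normal is the flask's +y.
- side_right (a point): The same on the right side face; outward normal is the flask's -y.
- mouth (a point): Centre of the flask's mouth, on its axis. Axes as the flask; -x points out of the mouth.
- bar: White PTFE stir bar, a slippery cylinder 37 mm long, 10 mm diameter, 15 g. Origin at its centre, y along its length. At the start it lies across the inside of the neck entrance, resting on the shoulder at both ends (flask x = -95 mm); it comes free when it has slipped about 4 mm lengthwise.
- ball_a: White PTFE-coated ball, 14 mm diameter, 12 g, origin at its centre; lies behind the bar in the flask.
- ball_b: The other such ball.
- cup: Squat glass cup, round and straight-sided, 64 mm outer diameter, 46 mm high, wall 2.5 mm, floor 4 mm, 90 g, no handle. Origin: centre of its underside; z up.
- beaker: Bystander: taller narrower glass beaker, 52 mm diameter, 85 mm high. Origin: centre of its underside. It and the cup may trade places.
- screw_cap: Bystander: white screw cap, 42 mm diameter, 16 mm high, lying between the stand and the robot. Origin under its centre.
- jar: Bystander: small closed glass jar, 48 mm diameter, 60 mm high, beyond the stand. Origin under its centre.
- reagent: Bystander: amber bottle, 72 mm diameter, 150 mm high, to the left. Origin under its centre.
Mind the look-alikes: they are no part of the job. Leave any green or yellow look-alike of the cup alone.

How it is judged:
By the outcome, as a careful person would: the job done as asked, in the order asked, and still so for the second after the job is handed in, with the robot touching nothing.
It also fails if it takes over 40 s, if anything falls off the work surface, if the arm or the gripper's body presses on something with over 40 N, if the wrist force passes 120 N, or if a joint passes its speed limit or range.

ROBOT

A 7-joint arm with a two-finger parallel gripper is mounted at the origin on the work surface. World frame = base frame: x ahead of the robot, y to its left, z up, the work surface at z = 0. Lengths are in mm, angles in rad, forces in N, time in s.
With the tool pointing down it reaches from about 400 to 875 mm from the base axis. Payload 4.4 kg.
Tool frame: the origin (TCP) lies midway between the tips of the shut fingers; the grasp point (between the pads) lies ctrl.grip_depth behind it (ctrl.grip_depth is the distance from the TCP to the grasp point, in mm); z points along the fingers, y is the line along which they close (so a half turn about z gives the same grasp; the last joint's range is limited). The gripper opens to 85 mm and grips with 20 to 120 N. Pads are 22 mm wide; open, the fingers measure 114 mm over their backs; the gripper's body (76 mm by 85 mm) begins 54 mm behind the grasp point. The pads swing forward as they close: fully open they stand 13 mm farther back than shut.
Start: joints at [-1.204, 0.628, 0.038, 1.517, -0.027, 0.996, -0.02], TCP at [272.598, 590.092, 231.313] pointing down, gripper open.
Joint ranges: [-3.06, 3.06], [-0.37, 2.12], [-1.25, 1.32], [0.18, 2.47], [-1.1, 4.24], [0.23, 1.98], [-2.94, 2.94]. Speed limits (rad/s): [2.57, 2.57, 3.14, 3.14, 3.14, 3.14, 3.14].

INTERFACE

Orientations are given as [roll, pitch, yaw] about the fixed x, y, z axes, in that order (R = Rz(yaw) Ry(pitch) Rx(roll)).
In Python, from cell import ctrl gives the robot as it stands.
- The arm moves only by the tool carry_out, never from a script. Its argument "deltas" is one flat list of numbers, 7 for each row, row after row: the turn, a rotation vector about the tool's x, y, z in degrees, then the shift along the tool's x, y, z in m, then the closure, from -1 (fully open) to 1 (shut). In form: [wx, wy, wz, dx, dy, dz, claw, wx, wy, wz, dx, dy, dz, claw, ...]. A call has 1 to 12 rows; each row shifts and turns the commanded pose from where the row before left it, along the tool's axes as they then stand; what a row does not reach is not made up. A row lasts 1/8 s, in which the tool goes at most 62.5 mm and 10.7 degrees, less where a joint would pass 70% of its speed; a pose out of reach is approached as far as the arm can. A call with a gripper value outside its range is refused whole. The fingers move at their own pace and stop on an object; the grip force is fixed at half the most. Time passes only in rows, so rows that do not move let the fingers close. It gives the time, the measured TCP pose, the force, the opening and the grip force at its end, in the units of the state.
- ctrl.read_state(): the state, without advancing time (a new reading comes with each control period).
- ctrl.get_image(name): name is "scene" or "top"; returns the picture (400x640x3 uint8, red, green, blue); there is no depth.
- ctrl.calibration(name): a dict with "mtx" (3x3 intrinsics, pixels), "R" (3x3) and "t" (3): a world point X has camera coordinates R X + t. Camera axes: x right, y down, z forward; pixel columns grow to the right and rows downward; lengths in mm; the calibration is good to about 2 mm. A picture is of the moment at which its call begins. calibration takes no time and is no camera call.
- ctrl.finish_job(): hands the job in; it is judged then, once.
The state is a dict: "clock": time; "qpos": joint angles; "qd": joint speeds; "tau": joint torques, N m; "eef_pos": TCP position; "tool_rot": TCP orientation; "force": force on the tool from outside, world axes, zero at the start; "torque": the same for the moment, N m; "width": finger opening in mm; "gripper_force": force on a finger pad.
Only numpy, scipy, OpenCV 4.12 (cv2) and the standard library are available. Lean on these libraries where they do the work, as an engineer would, in place of code of your own. Each camera call takes 0.05 s, during which the arm holds its last target. There are 200 camera calls.

## Working session

There is one attempt and no reset: what is moved stays moved. The work goes in short steps, Python scripts to look and compute and a tool call to move; the robot and the scene stay as the last step left them, time stands still between calls to the robot, and variables do not carry over. Pictures are saved under pics/ and viewed, at most 10 in all, crops included, and the job is handed in when it is done.

Besides the shell and the picture viewer there is one more tool, called after "Request:" by a JSON object that holds its "api" and its "payload". carry_out: Moves the arm, as the interface text tells. Its arguments: {"type":"object","properties":{"deltas":{"type":"array"}},"required":["deltas"]}

```bash
mkdir -p pics; ls
python3 - <<'E'
from cell import ctrl
import cv2, numpy as np
for n in("scene","top"):
    im=ctrl.get_image(n); cv2.imwrite(f"pics/{n}0.png",im[:,:,::-1])
    c=ctrl.calibration(n); print(n,np.round(c["mtx"],1).tolist(),np.round(c["R"],3).tolist(),np.round(c["t"],1).tolist())
print(ctrl.grip_depth); s=ctrl.read_state(); print({k:np.round(v,3).tolist() for k,v in s.items()})
E
```

```text
pics
scene [[495.2, 0.0, 324.5], [0.0, 495.2, 203.8], [0.0, 0.0, 1.0]] [[0.725, 0.688, -0.009], [0.564, -0.602, -0.565], [-0.394, 0.405, -0.825]] [-437.3, -187.9, 1491.1]
top [[387.3, 0.0, 322.1], [0.0, 387.3, 196.9], [0.0, 0.0, 1.0]] [[-0.023, -1.0, 0.015], [-0.991, 0.021, -0.136], [0.135, -0.018, -0.991]] [62.6, 526.7, 981.6]
18.700000000000003
{'clock': 0.1, 'qpos': [-1.204, 0.629, 0.038, 1.518, -0.027, 0.996, -0.02], 'qd': [0.003, -0.003, -0.0, -0.002, 0.002, -0.001, -0.001], 'tau': [0.003, -56.453, 1.23, -19.397, 0.011, 0.005, 0.0], 'eef_pos': [272.333, 589.576, 230.483], 'tool_rot': [-3.14, -0.0, 2.709], 'force': [0.241, -0.074, 1.004], 'torque': [0.015, 0.008, -0.002], 'gripper_force': 0.0, 'width': 85.463}
```

View pics/scene0.png

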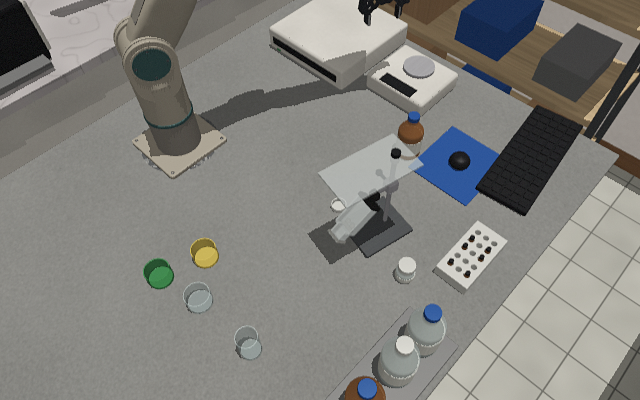

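View pics/top0.png

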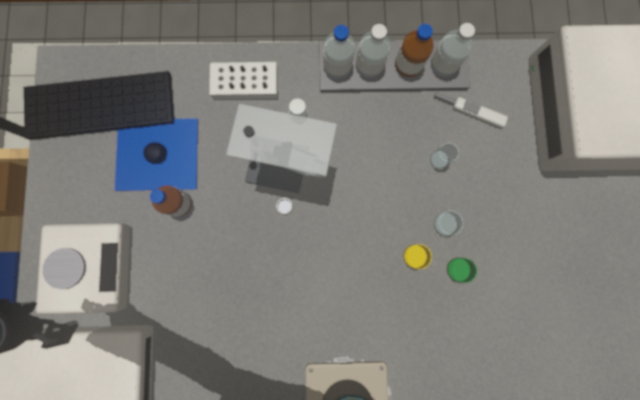

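The clear-glass candidates are scene (198,297) / top (447,223) and scene (248,343) / top (441,158). Green (158,273) and yellow (204,253) are look-alikes. The first clear one looks wider and squatter, so I'll confirm it in an enlarged crop, together with the stand.

Run:
```python
import cv2, numpy as np
s=cv2.imread("pics/scene0.png"); t=cv2.imread("pics/top0.png")
a=cv2.resize(s[270:370,165:285],(400,333),interpolation=cv2.INTER_CUBIC)
b=cv2.resize(t[130:250,395:495],(400,333)[::1],interpolation=cv2.INTER_CUBIC)
b=cv2.resize(t[140:240,385:505],(400,333),interpolation=cv2.INTER_CUBIC)
cv2.imwrite("pics/c1.png",np.hstack([a,b]))
a=cv2.resize(s[130:270,300:440],(560,560),interpolation=cv2.INTER_CUBIC)
cv2.imwrite("pics/c2.png",a)
```

```text
(no output)
```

View pics/c1.png

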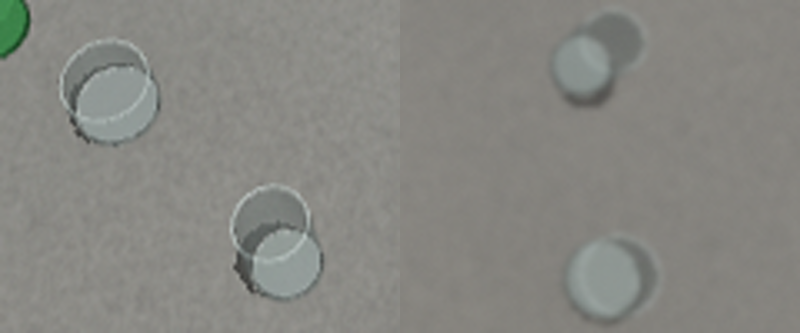

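View pics/c2.png

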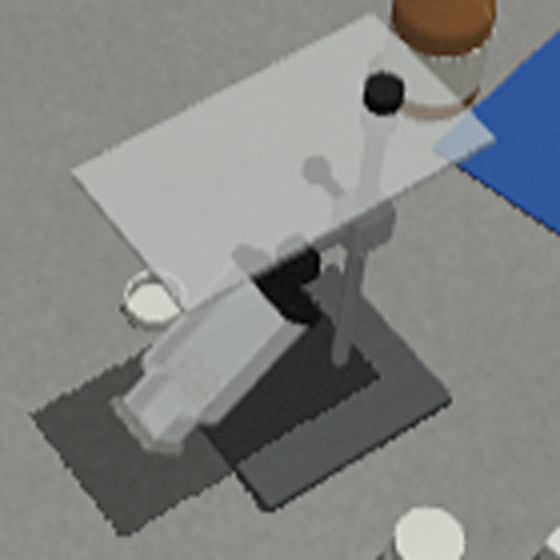

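The wide, squat glass is scene (199,301) / top (446,223), and that is the cup. The narrower, taller one at scene (250,349) / top (441,158) is the beaker. The second crop shows the shield corners at scene (318,173), (394,133), (424,165), (348,209), with the flask mouth near (337,238). Next I'll measure.

```bash
cat > h.py <<'E'
import numpy as np, cv2
from cell import ctrl
C={n:ctrl.calibration(n) for n in("scene","top")}
def P(n):
    c=C[n]; return np.array(c["mtx"])@np.c_[np.array(c["R"]),np.ravel(c["t"])]
def tri(ps,pt):
    X=cv2.triangulatePoints(P("scene"),P("top"),np.array(ps,float).reshape(2,1),np.array(pt,float).reshape(2,1)).ravel(); return X[:3]/X[3]
def ray(n,p,z):
    c=C[n];R=np.array(c["R"]);t=np.ravel(c["t"]);d=R.T@np.linalg.inv(np.array(c["mtx"]))@[p[0],p[1],1];o=-R.T@t
    return o+d*(z-o[2])/d[2]
def proj(n,X):
    x=P(n)@np.r_[X,1]; return x[:2]/x[2]
E
python3 - <<'E'
from h import *
s=cv2.imread("pics/scene0.png").astype(int); t=cv2.imread("pics/top0.png").astype(int)
def blobs(im,box,f):
    x0,y0,x1,y1=box; m=np.zeros(im.shape[:2],np.uint8); m[y0:y1,x0:x1]=f(im[y0:y1,x0:x1])*255
    cs,_=cv2.findContours(m,0,1); return [c for c in cs if cv2.contourArea(c)>60]
tint=lambda a:(a[...,1]-a[...,2]>6)   # greenish glass
foot={}
for n,im,box in(("scene",s,(180,275,220,320)),("top",t,(430,205,468,242))):
    for c in blobs(im,box,tint):
        e=cv2.fitEllipse(c); print(n,np.round(e[0],1),np.round(e[1],1),ray(n,e[0],4).round(1)); foot[n]=e[0]
for n,im,box in(("top",t,(220,95,345,185)),("scene",s,(310,125,430,215))):
    for lo in (140,150,160):
        for c in blobs(im,box,lambda a:a.min(2)>lo):
            if cv2.contourArea(c)<1000: continue
            print(n,lo,cv2.contourArea(c),cv2.approxPolyDP(cv2.convexHull(c),5,True)[:,0].tolist())
print(t[150,300],s[170,350],t[110,370])
a=cv2.resize(t[95:215,220:350].astype(np.uint8),(650,600),interpolation=cv2.INTER_CUBIC); cv2.imwrite("pics/c3.png",a)
E
```

```text
scene [198.2 300.6] [22.  28.4] [ 450.  -282.2    4. ]
top [445.5 223.5] [19.8 21.4] [ 453.1 -280.6    4. ]
top 140 5592.5 [[336, 123], [325, 174], [226, 154], [240, 103], [298, 97]]
top 150 5190.0 [[238, 105], [334, 123], [325, 174], [228, 155]]
top 160 4747.0 [[239, 105], [335, 124], [325, 173], [228, 154]]
scene 140 3916.5 [[422, 163], [367, 214], [339, 214], [318, 173], [391, 133]]
scene 150 3699.5 [[422, 164], [366, 214], [340, 214], [318, 173], [393, 133]]
scene 160 3459.5 [[416, 158], [366, 214], [332, 207], [318, 172], [391, 134]]
[174 176 175] [175 179 176] [126 132 134]
```

View pics/c3.png

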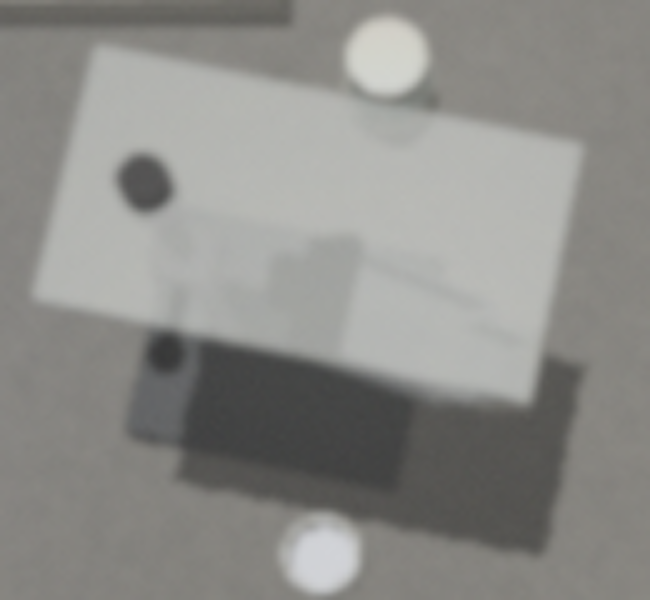

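The top crop shows the shield corners at top px (239,104), (336,124), (326,176), (227,155), and base corners at (300,193) and (246,183). I'll triangulate the shield and fit the stand's pose.

Run:
```python
from h import *
from scipy.optimize import least_squares
sh={"-x-y":((347.5,208.7),(336.4,124)),"-x+y":((318,173),(326,176)),"+x-y":((423.7,164.5),(239,104)),"+x+y":((393.7,133),(227,154.6))}
L={"-x-y":(-5,-55),"-x+y":(-5,55),"+x-y":(200,-55),"+x+y":(200,55)}
W=[];l=[]
for k,(a,b) in sh.items():
    X=tri(a,b); W.append(X); l.append(L[k]); print(k,X.round(1))
obs=[("scene",sh[k][0],(*L[k],273)) for k in sh]+[("top",sh[k][1],(*L[k],273)) for k in sh]
obs+=[("top",(299.6,193),(60,65,12)),("top",(245.6,182.6),(210,65,12)),("scene",(412.5,230),(210,-65,12)),("scene",(367.5,257.5),(60,-65,12))]
def T(p,q): c,s=np.cos(p[2]),np.sin(p[2]); return np.array([p[0]+c*q[0]-s*q[1],p[1]+s*q[0]+c*q[1],q[2]])
f=lambda p:np.concatenate([proj(n,T(p,q))-u for n,u,q in obs])
r=least_squares(f,[600,0,1.5]); print(r.x, r.fun.reshape(-1,2).round(1).tolist())
p=r.x
c,s=np.cos(np.radians(40)),np.sin(np.radians(40))
# pivot: mouth axis centre ~ (7? ,66): lower edge (14,54), upper (0?,78)
m=np.array([7,0,66]);piv=m+135*np.array([c,0,s]);print("pivot",piv)
tap=piv-75*np.array([c,0,s]);print("tap",tap)
for q in(m,piv,tap+[0,27,0],tap-[0,27,0],(0,0,0)): X=T(p,q);print(X.round(1),proj("scene",X).round(1),proj("top",X).round(1))
foot=tri((198.2,300.6),(445.5,223.5));print("cup foot",foot)
im=cv2.imread("pics/scene0.png")
for q in(m,piv,tap+[0,27,0],tap-[0,27,0]):cv2.circle(im,tuple(int(round(v)) for v in proj("scene",T(p,q))),0,(0,0,255),-1)
a=cv2.resize(im[170:270,300:420],(600,500),interpolation=cv2.INTER_NEAREST)
# cup rim candidate circle check
im2=cv2.imread("pics/scene0.png");im3=cv2.imread("pics/top0.png")
for n,i in(("scene",im2),("top",im3)):
    for z in(0,46):
        pts=np.array([proj(n,[451.5+32*np.cos(t),-281.4+32*np.sin(t),z]) for t in np.arange(0,6.3,.5)])
        for u in pts:i[int(round(u[1])),int(round(u[0]))]=(0,0,255)
b=np.vstack([cv2.resize(im2[275:325,175:225],(250,250),interpolation=0),cv2.resize(im3[198:248,422:472],(250,250),interpolation=0)])
cv2.imwrite("pics/c4.png",np.hstack([a,b[:500,:200]]) if 0 else cv2.resize(np.hstack([a,b]),(800,470)))
```

```text
-x-y [647.9  23.5 271.7]
-x+y [539.3  48.1 272.9]
+x-y [692.9 223.  274.1]
+x+y [587.1 247.8 275.9]
[594.72342957  39.71249797   1.34592921] [[-1.0, -0.2], [-0.7, 0.5], [-0.4, 0.5], [-1.5, 1.0], [-0.1, -0.3], [-0.3, -1.0], [0.2, 0.0], [-0.3, 0.2], [-0.7, -0.6], [-1.3, -1.4], [0.7, -1.4], [-0.5, -0.6]]
pivot [110.41599982   0.         152.77632731]
tap [ 52.96266659   0.         104.56725658]
[596.3  46.5  66. ] [335.3 237.7] [323.4 169. ]
[619.3 147.3 152.8] [371.5 198.3] [281.  152.5]
[580.2  97.4 104.6] [344.8 212.8] [303.2 172.5]
[632.9  85.3 104.6] [357.6 228.3] [307.7 151.6]
[594.7  39.7   0. ] [332.9 252. ] [325.4 174.5]
cup foot [ 451.72982109 -281.61525581    5.5751652 ]
```

View pics/c4.png

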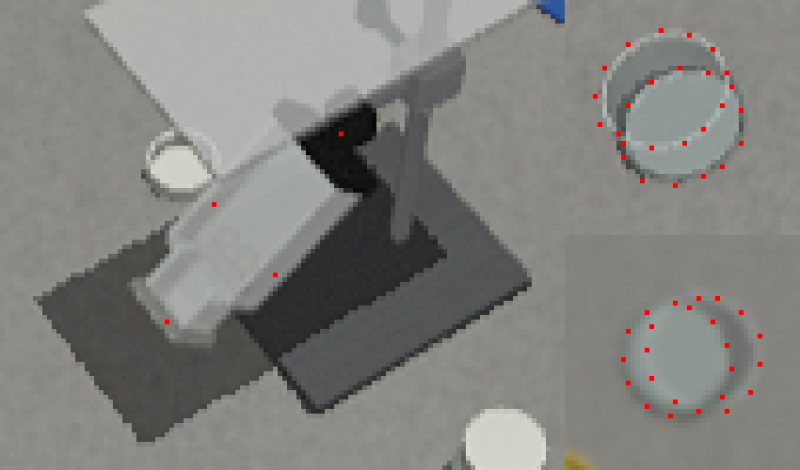

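The overlays agree with the scene: the flask points fall on the flask, and the cup's 0 and 46 mm rings sit on its foot and rim. So the cup is at (451.5,-281.4) and the drop point at (594.7,39.7), with the stand's yaw at 1.346. Now I'll write the planning helper and compute the first moves.

```bash
cat >> h.py <<'E'
from scipy.spatial.transform import Rotation as Ro
YAW=1.346; D=np.array([594.7,39.7,0.]); EX=np.array([np.cos(YAW),np.sin(YAW),0]); EY=np.array([-EX[1],EX[0],0]); UP=np.array([0,0,1.])
c4,s4=np.cos(np.radians(40)),np.sin(np.radians(40))
RT=np.c_[c4*EX+s4*UP,-EY,s4*EX-c4*UP]       # leaning tool
CUP=np.array([451.5,-281.4,0])
st=lambda x,y,z:D+x*EX+y*EY+z*UP
def now():
    s=ctrl.read_state(); return np.array(s["eef_pos"]),Ro.from_euler("xyz",s["tool_rot"])
def plan(p,R,tp,tR,n,claw):
    R1=tR if isinstance(tR,Ro) else Ro.from_matrix(tR)
    w=(R.inv()*R1).as_rotvec(degrees=True)/n; d=(np.array(tp)-p)/n; out=[]
    for i in range(n):
        out+=list(w.round(1))+list((R.inv().apply(d)/1000).round(4))+[claw]; R=R*Ro.from_rotvec(w,degrees=True)
    print(n,"rot/row",np.linalg.norm(w).round(1),"mm/row",np.linalg.norm(d).round(1)); print([float(v) for v in out]); return np.array(tp),R1
E
python3 - <<'E'
from h import *
print(RT.round(3), [ray("top",q,z).round(0) for q,z in(((417,257),20),((460,270),20),((284,206),10),((441,158),0))])
p,R=now(); 
mid=Ro.from_matrix(np.c_[EX,-EY,-UP])
g=CUP+28*UP+22*RT[:,2]
p,R=plan(p,R,[430,130,340],mid,11,-1)
p,R=plan(p,R,g-110*RT[:,2]+30*UP,RT,10,-1)
print(g)
E
```

```text
[[ 0.171  0.975  0.143]
 [ 0.747 -0.223  0.627]
 [ 0.643 -0.    -0.766]] [array([ 366., -194.,   20.]), array([ 330., -305.,   20.]), array([509., 153.,  10.]), array([ 635., -282.,    0.])]
11 rot/row 7.1 mm/row 45.3
[-0.0, 0.0, 7.1, -0.0305, -0.0319, -0.0099, -1.0, -0.0, 0.0, 7.1, -0.0342, -0.0279, -0.0099, -1.0, -0.0, 0.0, 7.1, -0.0374, -0.0235, -0.0099, -1.0, -0.0, 0.0, 7.1, -0.04, -0.0187, -0.0099, -1.0, -0.0, 0.0, 7.1, -0.042, -0.0136, -0.0099, -1.0, -0.0, 0.0, 7.1, -0.0434, -0.0083, -0.0099, -1.0, -0.0, 0.0, 7.1, -0.0441, -0.0028, -0.0099, -1.0, -0.0, 0.0, 7.1, -0.0441, 0.0026, -0.0099, -1.0, -0.0, 0.0, 7.1, -0.0434, 0.0081, -0.0099, -1.0, -0.0, 0.0, 7.1, -0.0421, 0.0134, -0.01, -1.0, -0.0, 0.0, 7.1, -0.0401, 0.0185, -0.01, -1.0]
10 rot/row 4.0 mm/row 51.4
[0.0, 4.0, 0.0, -0.0453, 0.0113, 0.0215, -1.0, 0.0, 4.0, 0.0, -0.0467, 0.0113, 0.0182, -1.0, 0.0, 4.0, 0.0, -0.0478, 0.0113, 0.0149, -1.0, 0.0, 4.0, 0.0, -0.0488, 0.0113, 0.0116, -1.0, 0.0, 4.0, 0.0, -0.0494, 0.0113, 0.0081, -1.0, 0.0, 4.0, 0.0, -0.0499, 0.0113, 0.0047, -1.0, 0.0, 4.0, 0.0, -0.0501, 0.0113, 0.0012, -1.0, 0.0, 4.0, 0.0, -0.0501, 0.0113, -0.0023, -1.0, 0.0, 4.0, 0.0, -0.0498, 0.0113, -0.0058, -1.0, 0.0, 4.0, 0.0, -0.0492, 0.0113, -0.0093, -1.0]
[ 454.65221244 -267.61447506   11.14702225]
```

Request:
{"api": "carry_out", "payload": {"deltas": [0,0,7,-0.031,-0.032,-0.01,-1,0,0,7,-0.034,-0.028,-0.01,-1,0,0,7,-0.037,-0.024,-0.01,-1,0,0,7,-0.04,-0.019,-0.01,-1,0,0,7,-0.042,-0.014,-0.01,-1,0,0,7,-0.043,-0.008,-0.01,-1,0,0,7,-0.044,-0.003,-0.01,-1,0,0,7,-0.044,0.003,-0.01,-1,0,0,7,-0.043,0.008,-0.01,-1,0,0,7,-0.042,0.013,-0.01,-1,0,0,8,-0.04,0.019,-0.01,-1]}}

```text
clock: 1.48
eef_pos: [433.2, 130.9, 341.5]
tool_rot: [-3.141, -0.0, 1.343]
force: [0.9, -0.4, 0.1]
width: 85.5
gripper_force: 0.0
```

Run:
```python
from h import *
p,R=now(); print(p,np.round(ctrl.read_state()["qpos"],2),ctrl.read_state()["clock"])
g=CUP+28*UP+22*RT[:,2]
p,R=plan(p,R,g-110*RT[:,2]+30*UP,RT,10,-1)
```

```text
[433.22276146 130.9024546  341.50776115] [-0.76  0.24  0.51  1.89 -0.13  1.05 -0.42] 1.475
10 rot/row 4.0 mm/row 51.5
[0.0, 4.0, -0.0, -0.0454, 0.0111, 0.0216, -1.0, 0.0, 4.0, -0.0, -0.0468, 0.0111, 0.0184, -1.0, 0.0, 4.0, -0.0, -0.048, 0.0111, 0.0151, -1.0, 0.0, 4.0, -0.0, -0.0489, 0.0111, 0.0117, -1.0, 0.0, 4.0, -0.0, -0.0496, 0.0111, 0.0082, -1.0, 0.0, 4.0, -0.0, -0.0501, 0.011, 0.0048, -1.0, 0.0, 4.0, -0.0, -0.0503, 0.011, 0.0013, -1.0, 0.0, 4.0, -0.0, -0.0503, 0.011, -0.0023, -1.0, 0.0, 4.0, -0.0, -0.05, 0.011, -0.0058, -1.0, 0.0, 4.0, -0.0, -0.0495, 0.011, -0.0092, -1.0]
```

Request:
{"api": "carry_out", "payload": {"deltas": [0,4,0,-0.045,0.011,0.022,-1,0,4,0,-0.047,0.011,0.018,-1,0,4,0,-0.048,0.011,0.015,-1,0,4,0,-0.049,0.011,0.012,-1,0,4,0,-0.05,0.011,0.008,-1,0,4,0,-0.05,0.011,0.005,-1,0,4,0,-0.05,0.011,0.001,-1,0,4,0,-0.05,0.011,-0.002,-1,0,4,0,-0.05,0.011,-0.006,-1,0,4,0,-0.05,0.011,-0.009,-1,0,0,0,0,0,0,-1]}}

```text
clock: 2.85
eef_pos: [436.1, -339.2, 119.3]
tool_rot: [-3.132, -0.698, 1.335]
force: [0.2, 1.9, -0.6]
width: 85.6
gripper_force: 0.0
```

Run:
```python
from h import *
p,R=now(); print(p,np.round(ctrl.read_state()["qpos"],2))
g=CUP+28*UP+22*RT[:,2]
p,R=plan(p,R,g-70*RT[:,2],RT,3,-1)
p,R=plan(p,R,g,RT,3,-1)
```

```text
[ 436.12035861 -339.21554104  119.25233537] [ 0.73  0.93  0.36  1.57 -0.76  1.37  1.22]
3 rot/row 0.2 mm/row 20.6
[-0.0, 0.0, -0.2, -0.0043, 0.0008, 0.0201, -1.0, -0.0, 0.0, -0.2, -0.0043, 0.0008, 0.0201, -1.0, -0.0, 0.0, -0.2, -0.0043, 0.0007, 0.0201, -1.0]
3 rot/row 0.0 mm/row 23.3
[0.0, 0.0, 0.0, 0.0, 0.0, 0.0233, -1.0, 0.0, 0.0, 0.0, 0.0, 0.0, 0.0233, -1.0, 0.0, 0.0, 0.0, 0.0, 0.0, 0.0233, -1.0]
```

Request:
{"api": "carry_out", "payload": {"deltas": [0,0,-0.2,-0.004,0.001,0.02,-1,0,0,-0.2,-0.004,0.001,0.02,-1,0,0,-0.2,-0.005,0,0.02,-1,0,0,0,0,0,0.023,-1,0,0,0,0,0,0.023,-1,0,0,0,0,0,0.018,-1,0,0,0,0,0,0,-1]}}

```text
clock: 3.72
eef_pos: [457.3, -265.3, 20.9]
tool_rot: [3.135, -0.7, 1.362]
force: [-0.0, 0.4, 0.8]
width: 85.3
gripper_force: 0.0
```

Run:
```python
from h import *
p,R=now(); g=CUP+28*UP+22*RT[:,2]; print(g-p, R.inv().apply(g-p))
s=ctrl.get_image("scene");t=ctrl.get_image("top")
cv2.imwrite("pics/g1.png",np.hstack([cv2.resize(s[230:340,140:270],(400,338),interpolation=2),cv2.resize(t[170:280,390:520],(400,338),interpolation=2)])[:,:,::-1])
```

```text
[-2.66762512 -2.30059338 -9.78199071] [-8.44732163 -2.17124174  5.65904255]
```

View pics/g1.png

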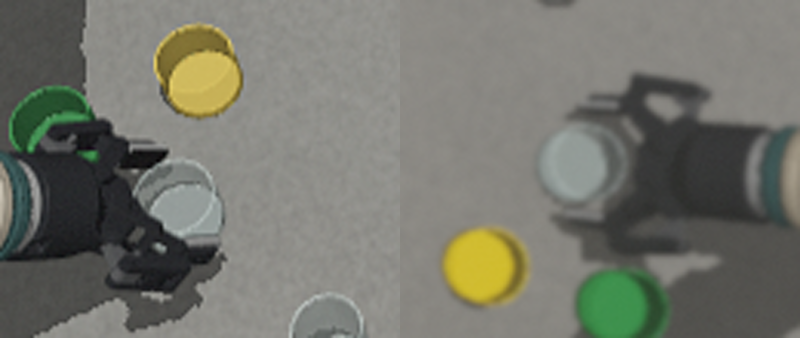

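The fingers straddle the cup, and the yellow and green look-alikes are clear of the hand. I'll correct the residual and close.

Request:
{"api": "carry_out", "payload": {"deltas": [0,0,0.6,-0.004,-0.001,0.003,-1,0,0,0,-0.004,-0.001,0.003,-1,0,0,0,0,0,0,-1,0,0,0,0,0,0,1,0,0,0,0,0,0,1,0,0,0,0,0,0,1,0,0,0,0,0,0,1,0,0,0,0,0,0,1,0,0,0,0,0,0,1]}}

```text
clock: 4.95
eef_pos: [454.7, -269.9, 12.3]
tool_rot: [3.141, -0.698, 1.348]
force: [-1.6, -2.5, 5.6]
width: 62.1
gripper_force: 65.8
```

Run:
```python
from h import *
p,R=now(); g=CUP+28*UP+22*RT[:,2]; print(R.inv().apply(g-p),(R.inv()*Ro.from_matrix(RT)).as_rotvec(degrees=True))
# cup centre along tool closing axis assumed at TCP; offset along EX
off=CUP-p; print("cup rel TCP: ex,ey,z",off@EX,off@EY,off[2])
tgt=lambda x,z:D+x*EX+z*UP-off
p,R=plan(p,R,p+70*UP,RT,2,1)
p,R=plan(p,R,tgt(-130,70),RT,5,1)
```

```text
[ 0.94385632 -0.51066378  2.28600562] [-0.03033041  0.02366862  0.06879686]
cup rel TCP: ex,ey,z -11.949993398033147 0.5130063257878327 -12.292597957351042
2 rot/row 0.0 mm/row 35.0
[-0.0, 0.0, 0.0, 0.0225, 0.0, -0.0268, 1.0, -0.0, 0.0, 0.0, 0.0225, 0.0, -0.0268, 1.0]
5 rot/row 0.0 mm/row 45.1
[0.0, 0.0, 0.0, 0.0329, 0.0136, 0.0276, 1.0, 0.0, 0.0, 0.0, 0.0329, 0.0136, 0.0276, 1.0, 0.0, 0.0, 0.0, 0.0329, 0.0136, 0.0276, 1.0, 0.0, 0.0, 0.0, 0.0329, 0.0136, 0.0276, 1.0, 0.0, 0.0, 0.0, 0.0329, 0.0136, 0.0276, 1.0]
```

Request:
{"api": "carry_out", "payload": {"deltas": [0,0,0,0.011,0,-0.013,1,0,0,0,0.017,0,-0.02,1,0,0,0,0.017,0,-0.021,1,0,0,0,0.027,0.011,0.023,1,0,0,0,0.027,0.011,0.023,1,0,0,0,0.027,0.011,0.023,1,0,0,0,0.027,0.011,0.023,1,0,0,0,0.027,0.011,0.023,1,0,0,0,0.027,0.011,0.023,1,0,0,0,0,0,0,1,0,0,0,0,0,0,1]}}

```text
clock: 6.32
eef_pos: [566.1, -77.3, 80.7]
tool_rot: [3.141, -0.697, 1.348]
force: [0.1, -0.1, -0.5]
width: 61.8
gripper_force: 65.4
```

Run:
```python
from h import *
print(ctrl.read_state()["width"],ctrl.read_state()["qpos"].__class__)
p,R=now(); rel=p-D; print("tcp stand:",rel@EX,rel@EY,rel[2])
off=np.array(-11.9*EX-12.3*UP)
tgt=lambda x,z:D+x*EX+z*UP-off
s=ctrl.get_image("scene");t=ctrl.get_image("top")
cv2.imwrite("pics/g2.png",np.hstack([cv2.resize(s[180:320,210:370],(400,350),interpolation=2),cv2.resize(t[100:240,280:440],(400,350),interpolation=2)])[:,:,::-1])
p,R=plan(p,R,tgt(-110,5),RT,3,1)
p,R=plan(p,R,tgt(0,4),RT,6,1)
```

```text
61.77021783370038 <class 'numpy.ndarray'>
tcp stand: -120.4041308885634 1.7932274726100847 80.72758955246265
3 rot/row 0.0 mm/row 22.4
[-0.0, 0.0, 0.0, -0.0079, 0.0006, 0.021, 1.0, -0.0, 0.0, 0.0, -0.0079, 0.0006, 0.021, 1.0, -0.0, 0.0, 0.0, -0.0079, 0.0006, 0.021, 1.0]
6 rot/row 0.0 mm/row 18.3
[0.0, 0.0, 0.0, 0.0139, 0.0, 0.0119, 1.0, 0.0, 0.0, 0.0, 0.0139, 0.0, 0.0119, 1.0, 0.0, 0.0, 0.0, 0.0139, 0.0, 0.0119, 1.0, 0.0, 0.0, 0.0, 0.0139, 0.0, 0.0119, 1.0, 0.0, 0.0, 0.0, 0.0139, 0.0, 0.0119, 1.0, 0.0, 0.0, 0.0, 0.0139, 0.0, 0.0119, 1.0]
```

View pics/g2.png

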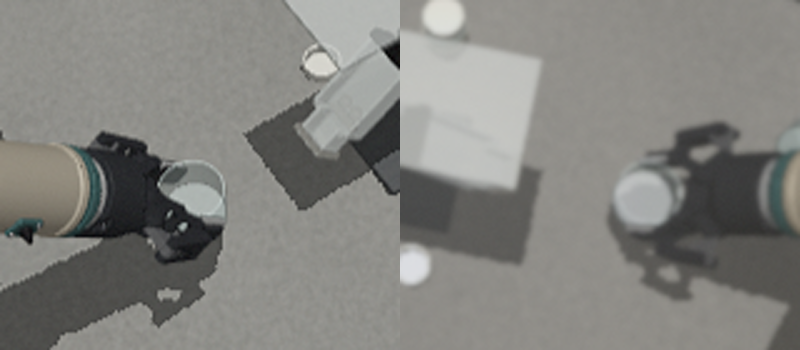

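The cup is held upright, with its foot near top px (378,179), and the approach lane is clear. Next I lower it, checking its position before sliding it in.

Request:
{"api": "carry_out", "payload": {"deltas": [0,0,0,-0.008,0.001,0.021,1,0,0,0,-0.008,0.001,0.021,1,0,0,0,-0.008,0,0.021,1,0,0,0,0,0,0,1]}}

```text
clock: 6.92
eef_pos: [572.0, -56.0, 15.7]
tool_rot: [-3.138, -0.699, 1.344]
force: [0.0, 0.3, -1.2]
width: 62.0
gripper_force: 65.4
```

Run:
```python
from h import *
p,R=now(); rel=p-D; print("tcp stand:",rel@EX,rel@EY,rel[2])
off=np.array(-11.9*EX-12.3*UP); c=p+off; print("cup pred",c, c-D)
for n in("scene","top"):
    im=ctrl.get_image(n)[:,:,::-1].astype(int); u=proj(n,c+4*UP); x0,y0=(u-24).astype(int)
    m=np.zeros(im.shape[:2],np.uint8); a=im[y0:y0+48,x0:x0+48]; m[y0:y0+48,x0:x0+48]=(a[...,1]-a[...,2]>6)*255
    k=max(cv2.findContours(m,0,1)[0],key=cv2.contourArea); e=cv2.fitEllipse(k); print(n,u,e[0],e[1],ray(n,e[0],c[2]+4))
tgt=lambda x,z:D+x*EX+z*UP-off
plan(p,R,tgt(0,4),RT,6,1)
```

```text
tcp stand: -98.36479717571923 0.7982917643599946 15.71202324193592
cup pred [569.34290829 -67.61253732   3.41202324] [ -25.35709171 -107.31253732    3.41202324]
scene [296.04519029 272.07768736] (299.073486328125, 268.093505859375) (11.502768516540527, 20.756790161132812) [567.00534626 -54.65135863   7.41202324]Traceback (most recent call last):
  File "<stdin>", line 7, in <module>
ValueError: max() iterable argument is empty
```

Request:
{"api": "carry_out", "payload": {"deltas": [0,0,0,0.014,0.001,0.0115,1,0,0,0,0.014,0,0.0115,1,0,0,0,0.0145,0,0.012,1,0,0,0,0.014,0,0.012,1,0,0,0,0.014,0,0.012,1,0,0,0,0.014,0,0.012,1,0,0,0,0,0,0,1]}}

```text
clock: 7.9
eef_pos: [599.0, 52.7, 18.0]
tool_rot: [3.14, -0.699, 1.35]
force: [-0.4, -0.2, 0.0]
width: 62.1
gripper_force: 65.4
```

Run:
```python
from h import *
p,R=now(); rel=p-D; print("tcp stand:",rel@EX,rel@EY,rel[2])
s=ctrl.get_image("scene");t=ctrl.get_image("top")
cv2.imwrite("pics/g3.png",np.hstack([cv2.resize(s[200:280,280:380],(500,400),interpolation=2),cv2.resize(t[130:220,290:350],(267,400),interpolation=2)])[:,:,::-1])
```

```text
tcp stand: 13.656961735308593 -1.2589606810499547 17.966738077196265
```

View pics/g3.png

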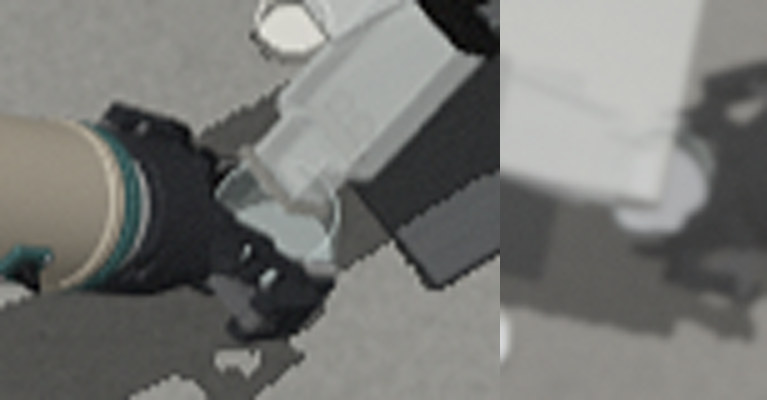

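The cup's rim surrounds the mouth with clearance on every side, and nothing was bumped. I'll lower it about 5 mm, release, and back out along the tool axis.

Request:
{"api": "carry_out", "payload": {"deltas": [0,0,0,-0.0025,-0.001,0.0015,1,0,0,0,-0.0022,0,0.0015,1,0,0,0,0,0,0,1,0,0,0,0,0,0,-1,0,0,0,0,0,0,-1,0,0,0,0,0,0,-1,0,0,0,0,0,0,-1,0,0,0,0,0,-0.008,-1,0,0,0,0,0,-0.02,-1,0,0,0,0,0,-0.04,-1,0,0,0,0,0,-0.05,-1,0,0,0,0,0,-0.03,-1]}}

```text
clock: 9.5
eef_pos: [576.3, -45.8, 127.4]
tool_rot: [3.138, -0.696, 1.347]
force: [0.9, 0.2, -0.5]
width: 85.2
gripper_force: 0.0
```

Run:
```python
from h import *
p,R=now(); rel=p-D; print("tcp stand:",rel@EX,rel@EY,rel[2])
s=ctrl.get_image("scene");t=ctrl.get_image("top")
cv2.imwrite("pics/g4s.png",s[:,:,::-1]);cv2.imwrite("pics/g4t.png",t[:,:,::-1])
s=s.copy()
for z in(0,46):
  for a in np.arange(0,6.3,.5):
    u=proj("scene",st(32*np.cos(a),32*np.sin(a),z)).round().astype(int); s[u[1],u[0]]=(255,0,0)
    u=proj("top",st(32*np.cos(a),32*np.sin(a),z)).round().astype(int); t[u[1],u[0]]=(255,0,0)
cv2.imwrite("pics/g4.png",np.hstack([cv2.resize(s[200:280,280:380],(500,400),interpolation=0),cv2.resize(t[130:220,290:350],(267,400),interpolation=0)])[:,:,::-1])
# plan to tap standoff: left side, TCP 4 mm past tap axis along tool z, tool half-width 15
tap=np.array(st(53,0,104.6))+4*RT[:,2]
plan(p,R,tap+(27+15+30)*EY-90*RT[:,2],RT,5,1)
```

```text
tcp stand: -87.44339181529963 -1.0952247594277609 127.3639656879104
5 rot/row 0.0 mm/row 24.0
[0.0, 0.0, 0.0, 0.0186, -0.0146, 0.0043, 1.0, 0.0, 0.0, 0.0, 0.0186, -0.0146, 0.0043, 1.0, 0.0, 0.0, 0.0, 0.0186, -0.0146, 0.0043, 1.0, 0.0, 0.0, 0.0, 0.0186, -0.0146, 0.0043, 1.0, 0.0, 0.0, 0.0, 0.0186, -0.0146, 0.0043, 1.0]
```

View pics/g4.png

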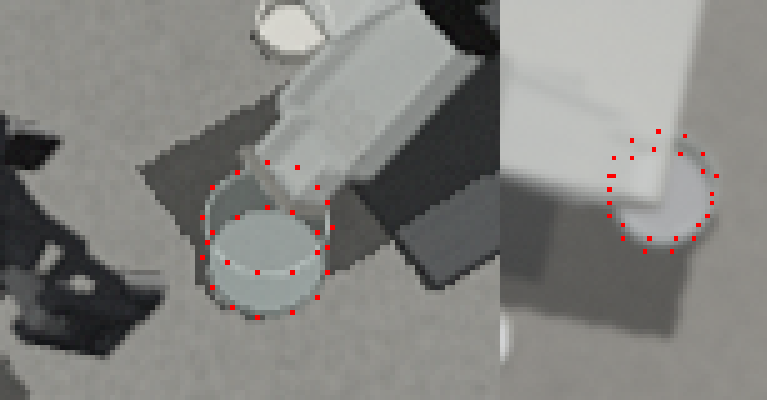

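The cup stands within about 1 mm of the drop rings (scene px ~(333,252)), upright and free. Now I shut the fingers and move to the tap standoff on the flask's left side.

Request:
{"api": "carry_out", "payload": {"deltas": [0,0,0,0.01,-0.0146,0.0043,1,0,0,0,0.02,-0.0146,0.0043,1,0,0,0,0.021,-0.0146,0.0043,1,0,0,0,0.021,-0.0146,0.0043,1,0,0,0,0.021,-0.0146,0.0043,1,0,0,0,0,0,0,1,0,0,0,0,0,0.03,1,0,0,0,0,0,0.03,1,0,0,0,0,0,0.03,1,0,0,0,0,0,0,1,0,0,0,0,0,0,1]}}

```text
clock: 10.98
eef_pos: [537.1, 111.6, 99.0]
tool_rot: [3.141, -0.697, 1.346]
force: [-0.2, -0.2, -0.0]
width: 0.1
gripper_force: 0.0
```

```bash
cat >> h.py <<'E'
TAP=np.array(st(53,0,104.6))
def tapframe():
    p,R=now(); s=ctrl.read_state(); print("rel tap axis in tool axes (x,y,z):",(RT.T@(p-TAP)).round(2),"rot err",(R.inv()*Ro.from_matrix(RT)).as_rotvec(degrees=True).round(2),"w",s["width"],"Fy",(RT.T@s["force"]).round(2),"t",s["clock"])
E
python3 - <<'E'
from h import *
tapframe()
s=ctrl.get_image("scene"); cv2.imwrite("pics/g5.png",cv2.resize(s[160:270,280:420],(764,600),interpolation=2)[:,:,::-1])
E
```

```text
rel tap axis in tool axes (x,y,z): [ -0.3  -72.17   7.04] rot err [ 0.02  0.05 -0.01] w 0.14390258588273477 Fy [-0.19 -0.2  -0.15] t 10.975
```

View pics/g5.png

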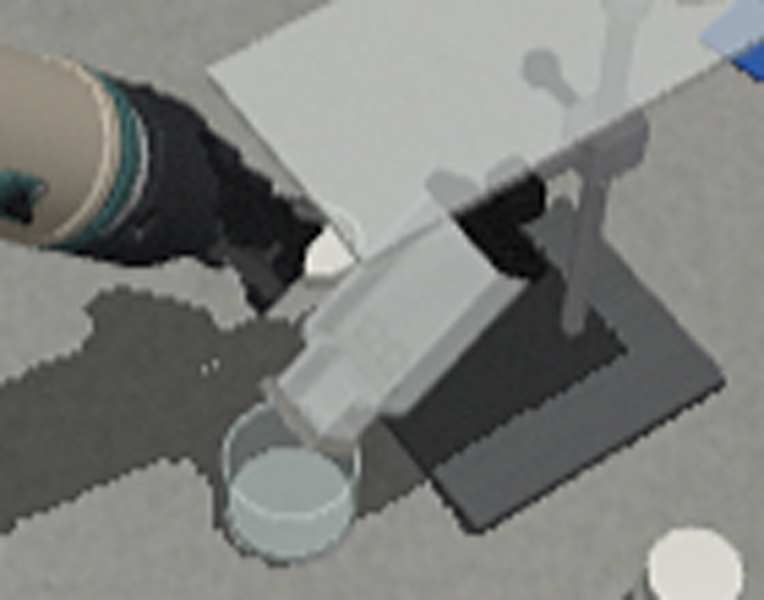

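The fingers are shut beside the flask's left face, near crop px (265,305), with the cup still in place. That was my 11th picture, one over the allowed 10, so from here I'll check only by numbers. Next is a slow approach to find first touch from the force.

Request:
{"api": "carry_out", "payload": {"deltas": [0,0,0,0,0.015,0,1,0,0,0,0,0.011,0,1,0,0,0,0,0,0,1,0,0,0,0,0,0,1]}}

```text
clock: 11.52
eef_pos: [561.5, 107.5, 99.3]
tool_rot: [-3.141, -0.698, 1.348]
force: [-0.8, 0.8, -0.6]
width: -0.0
gripper_force: 0.0
```

```bash
python3 -c "
from h import *
tapframe()"
```

```text
rel tap axis in tool axes (x,y,z): [  0.95 -47.52   7.74] rot err [-0.08  0.01  0.07] w -0.01214021905705432 Fy [ 0.1  -1.    0.85] t 11.525
```

Request:
{"api": "carry_out", "payload": {"deltas": [0,0,0,0,0.002,0,1,0,0,0,0,0.002,0,1,0,0,0,0,0,0,1,0,0,0,0,0,0,1]}}

```text
clock: 12.02
eef_pos: [565.8, 106.6, 99.1]
tool_rot: [-3.141, -0.698, 1.347]
force: [-0.2, -0.7, 0.4]
width: -0.3
gripper_force: 0.0
```

```bash
python3 -c "
from h import *
tapframe()"
```

```text
rel tap axis in tool axes (x,y,z): [  0.91 -43.14   7.93] rot err [-0.07 -0.01  0.06] w -0.3099902678024576 Fy [-0.35 -0.07 -0.76] t 12.025
```

Request:
{"api": "carry_out", "payload": {"deltas": [0,0,0,0,0.002,0,1,0,0,0,0,0.002,0,1,0,0,0,0,0,0,1,0,0,0,0,0,0,1]}}

```text
clock: 12.52
eef_pos: [569.3, 105.5, 98.9]
tool_rot: [-3.141, -0.698, 1.347]
force: [-3.0, -1.5, 0.1]
width: -0.3
gripper_force: 1.1
```

```bash
python3 -c "
from h import *
tapframe()"
```

```text
rel tap axis in tool axes (x,y,z): [  0.52 -39.43   7.93] rot err [-0.09  0.02  0.04] w -0.26950389708418965 Fy [-1.59 -2.58 -1.43] t 12.525
```

First touch is at about -42 mm (27 plus the 15 mm finger half-width, as expected). The tap will be: back to -64, then one quick row to about -36 (0.22 m/s, 6 mm past touch), then back.

Request:
{"api": "carry_out", "payload": {"deltas": [0,0,0,0,-0.0125,-0.002,1,0,0,0,0,-0.012,-0.002,1,0,0,0,0,0,0,1,0,0,0,0,0.028,0,1,0,0,0,0,-0.028,0,1,0,0,0,0,0,0,1,0,0,0,0,0,0,1]}}

```text
clock: 13.4
eef_pos: [546.1, 108.3, 102.4]
tool_rot: [3.14, -0.698, 1.347]
force: [0.2, 1.2, 0.2]
width: -0.4
gripper_force: 0.0
```

```bash
cat >> h.py <<'E'
def look(tag):
    out=[]
    for n in("scene","top"):
        im=ctrl.get_image(n)[:,:,::-1]; cv2.imwrite(f"pics/{tag}_{n}.png",im)
        ref=cv2.imread("pics/g5full.png" if n=="scene" else "pics/g4t.png") 
        if ref is None: ref=cv2.imread("pics/g4s.png")
        # white-ness change inside cup floor and neck
        for lab,q,r in(("cup",st(0,0,8),13),("neck",st(20,0,80),8)):
            u=proj(n,q).round().astype(int); sl=np.s_[u[1]-r:u[1]+r,u[0]-r:u[0]+r]
            d=im[sl].astype(int)-ref[sl]; out.append((n,lab,int((abs(d).max(2)>25).sum()),int((im[sl].min(2)>200).sum()),int((ref[sl].min(2)>200).sum())))
    print(out)
E
python3 -c "
from h import *
tapframe(); look('t1')"
```

```text
rel tap axis in tool axes (x,y,z): [  0.86 -62.65   3.64] rot err [0.02 0.   0.05] w -0.39928159798506097 Fy [ 1.06 -0.11  0.62] t 13.4
[('scene', 'cup', 52, 0, 0), ('scene', 'neck', 0, 0, 0), ('top', 'cup', 457, 0, 0), ('top', 'neck', 50, 0, 0)][ WARN:0@0.691] global loadsave.cpp:275 findDecoder imread_('pics/g5full.png'): can't open/read file: check file path/integrity
```

Run:
```python
from h import *
a=cv2.imread("pics/t1_scene.png",0);b=cv2.resize(cv2.imread("pics/g5.png",0),(140,110),interpolation=cv2.INTER_AREA)
b2=np.zeros_like(a);b2[160:270,280:420]=b
c=cv2.imread("pics/g4s.png",0)
print("cup floor px",proj("scene",st(0,0,4)))
print("t1");print(a[236:266:1,318:350:2])
d=abs(a.astype(int)-b2)[160:270,280:420]; ys,xs=np.where(d>20); print([(int(x)+280,int(y)+160) for x,y in zip(xs,ys)][:80],len(xs))
```

```text
cup floor px [332.85289733 251.26339757]
t1
[[ 77  77  73 152 116 101 101 138 122 150 172 176 153 139 142 120]
 [ 77  78  71 138 102 102 101 133 128 133 168 171 150 139 143  88]
 [ 79  77 128 106 102 102 101 106 131 124 162 153 146 146 121  75]
 [ 81  77 149 100 102 101 100  97 119 126 152 139 145 155  86  79]
 [ 77  78 128 101 101 104 102 100 101 130 130 117 129 141  75  79]
 [ 77  74 100 100 103 102  98  96  95 138 118 114 117 119  77  76]
 [ 75  92  96 102 101  91 139 145 139 128 111 118 118 115  71  75]
 [ 80  96  96  99  88 139 156 155 155 151 146  98 104 107  73  75]
 [ 76  96  97 100 143 156 157 156 156 156 159 132  93  88  78  75]
 [ 75  98  98 125 159 155 156 141 135 156 156 155  88  82  79  74]
 [ 76  84  95 152 156 155 139 127 124 157 155 157 125  91  77  78]
 [ 71  75  96 157 156 156 113 128 131 136 156 154 151 116  76  80]
 [ 72  75 126 155 155 139 122 131 133 139 155 156 156 135  75  79]
 [135  76 159 153 157 121 125 126 127 154 154 155 155 123  77  79]
 [149  79 161 165 141 122 123 117 130 157 154 153 165 125  78  83]
 [148  80 158 184 120 126 123 145 148 157 153 152 1
[... 1219 characters left out ...]
 (304, 176), (305, 176), (306, 176), (307, 176), (308, 176), (304, 177), (305, 177), (306, 177), (307, 177), (308, 177), (309, 177), (310, 177), (311, 177), (299, 178), (301, 178), (309, 178), (310, 178), (311, 178), (312, 178), (313, 178), (301, 179), (310, 179), (311, 179), (312, 179), (313, 179), (314, 179), (315, 179), (300, 180), (301, 180), (302, 180), (304, 180), (313, 180), (314, 180), (315, 180), (316, 180), (299, 181), (300, 181), (301, 181), (302, 181), (316, 181), (299, 182), (300, 182), (302, 182), (305, 182), (299, 183), (301, 183), (302, 183), (305, 183), (306, 183), (299, 184), (301, 184), (302, 184), (303, 184), (305, 184), (307, 184), (319, 184), (299, 185), (301, 185)] 996
```

The cup floor now shows new patches (scene px ~(332,248) and (323,254)). I'll compare with the pre-tap picture by mask, both in the cup and behind the bar in the flask.

Run:
```python
from h import *
print("before: bar",proj("scene",st(*( (np.array([110.4,0,152.8])-95*np.array([c4,0,s4]))))).round(1))
for k in(-95,-83): print(k,proj("scene",st(*(np.array([110.4,0,152.8])+k*np.array([c4,0,s4])))).round(1))
s=ctrl.get_image("scene")[:,:,::-1]; cv2.imwrite("pics/t2s.png",s)
g=cv2.imread("pics/g5.png"); b=cv2.resize(g,(140,110),interpolation=cv2.INTER_AREA)
a=s[160:270,280:420].astype(int); d=a.mean(2)-b.mean(2)
def show(x0,y0,x1,y1):
    for y in range(y0,y1): print(y,"".join("." if abs(v)<10 else("+" if v>0 else "-") for v in d[y-160,x0-280:x1-280]), "".join(chr(97+int(v)//10) for v in a[y-160,x0-280:x1-280].mean(1)))
show(318,215,366,264)
```

```text
before: bar [345.8 226.3]
-95 [345.8 226.3]
-83 [349.  222.8]
215 .......++..+-----............................... oooooooonccefffeinooppqpooopqrqqqqqqqqqqqqqqqqqr
216 .......++-.-----................................ oooooooonbccefegopolqqpooopqqqqqqqqqqqqqqqqqqqrq
217 +.......++------................................ oooonnooohcccdfnpkkprpooopqqqqqqqqqqqqqqqqqqqrqo
218 +......+++----++................................ oonoooooonccbenpkiprqooopqqqqqqqqqqqqqqqqqqqrqon
219 +....++++++.-++................................. kjoooooooonibkkkhlrqooooqqqqqqqqqqqqqqqqqqqrqonn
220 ..+++++++++.-+.................................. hhpooooooophgjhhhlqppoopqqqqqqqqqqqqqqqqqqrqonnn
221 ..+++++++++..................................... hhpooookkkkhihhhhlpqqqpprqqqqqqqqqqqqqqqqrqonnnn
222 ..+++++......................................... hhkkkkkhhhhhhhhhhiprrqqqqqqqqqqqqqqqqqqqrqonnnoo
223 .................-.............................. hhhhhhhhhhiihihhhgprqpppqrqqqqqqqqqqqqqrqpnnnnol
224 ................................................ hhhhhhhhhhihhhhhhmqqppoopqqqqqqqqqqqqqrqpnnnnolg
225 ..............
[... 3259 characters left out ...]
.----------.--......................... onnhmlpooonmmllmmmmmpnnpomnooonoooooooooooooopng
258 ...-..........------............................ ooohjmnppppooononmmopppqnmoooonooooooooooooooopn
259 ....-+.......................................... ooonhnmnppppppppppopppnomoooonoooonooooooooooooo
260 .......+........................................ oooonjjmloppppppppppqnmnoooonnoooooooooooooooooo
261 ......-......................................... ooooonhjilmmoqqqqqnnmmnoooonnnoooooooooooooooooo
262 ................................................ oooooomnnmjjlmmmmmmmmnnooooonooooooooooooooooooo
263 ................................................ oooooooooonhhiimmmnooonoooooooooooooooooooooooon
```

Something is moving in the cup: the patches have shifted to its near wall. I'll let things settle, then check more finely.

Request:
{"api": "carry_out", "payload": {"deltas": [0,0,0,0,0,0,1,0,0,0,0,0,0,1,0,0,0,0,0,0,1,0,0,0,0,0,0,1]}}

```text
clock: 14.05
eef_pos: [545.3, 108.6, 102.2]
tool_rot: [-3.142, -0.698, 1.347]
force: [0.2, -1.1, 0.3]
width: -0.2
gripper_force: 0.0
```

Run:
```python
from h import *
s=ctrl.get_image("scene")[:,:,::-1]; cv2.imwrite("pics/t3s.png",s)
b=cv2.imread("pics/g4s.png").astype(int); o=cv2.imread("pics/scene0.png").astype(int)
a=s.astype(int); d=(a-b).mean(2); n=(b-o).mean(2)
f=lambda r:"".join("." if abs(v)<4 else(chr(65+min(25,int(v)//4)) if v>0 else chr(97+min(25,int(-v)//4))) for v in r)
print("flask: now-before | before-start (noise)")
for y in range(210,240): print(y,f(d[y,330:366]),f(n[y,330:366]))
print("cup: now-before | grey now")
for y in range(238,264): print(y,f(d[y,318:350]),"".join(chr(97+int(v)//10) for v in a[y,318:350].mean(1)))
```

```text
flask: now-before | before-start (noise)
210 wzquvxzzC........................... .BBBB..B.BB...BB.BB..B.BBB.BBB..B.BB
211 vzzowwyhB........................... ..B.B.BBB...BB..B..BBBBBB.BBB.BB.BBB
212 uwzzzzr............................. .B.BB......BBB.BBBBBBBBBBB...B.BB.BB
213 vuwzzzhB............................ .BBBBB.BB.BBB.BBBBBBBB.BBB.B.BBBBBB.
214 vvvxzkbB............................ BBB...B......BB...BBBBBBB.BBB.BBB.BB
215 uuwyi............................... B.BBBBB..BB.BBBBBBB.BBB..BB.BBBBBBB.
216 xuxo...D............................ ...BB.B.B.B.B.BB.BBBBBB.BB..BBB.BBBB
217 zzp....B.........BB................. B.B...BBBBB..B.B.B..BB.B.BBBBB.BB.BB
218 zrbB............BBBB................ ..BB.BB..BB.BBB.BBBB.BBBBBBBBB..BB..
219 rb..............BBBBB............... B.BB..BB...BBBBBB..BB.BB.B.BBB.BBB.B
220 qB.............CB..BB............... ..BB..BB.BBB..B..B.BB...BB..BBBBBB..
221 g...........BBBDB..BB............... ...B..BBBBBBB.B.B.BBBBBB..BBBBB.BBBB
222 ......B.....CBBBBBBBBBBB............ ...B.BBB.BB.BBBBBB.BBBBBBB.BBB.B....
223 B...........CCBBBB..BCBCB........... ....
[... 2427 characters left out ...]

254 ...cE..jiffedcbb................ ohhlppplmoooqqqqrrsrqqppppmihnnn
255 ....Cdbdiihhghggfffc............ ohhjnnoollmmnmmnonoppppppqjnnpoo
256 .....dffijjiiiiihijh............ ohhhmonnmlllllllmllmpppppnmooooo
257 ......bbbfdgiijiiiif............ onnhmlpoonnmmmlmmmmnppppomnooono
258 ............bbfdhhjd...B........ ooohjmnpppppoonommlopppqnmoooono
259 .......C........bbb............. ooonhnmnppppppppppopppnomooooooo
260 .......B........................ oooonjjmloppppppppppqnmnoooonooo
261 ................................ ooooonhjikmmoqqqqqnnmmnoooonnnoo
262 .........b...................... oooooonnnmjjlmmlmlmmmnnoooonnooo
263 ................................ oooooooooonhiiimmmnooonooooooooo
```

One ball (scene (340,248)) and the bar ((325,253) to (337,258)) are clearly in the cup. I still need to account for the second ball.

Run:
```python
from h import *
fl=lambda x,y,z:st(*(np.array([110.4,0,152.8])+x*np.array([c4,0,s4])+z*np.array([-s4,0,c4])+np.array([0,y,0])))
for y in(-7.5,7.5): print("ball start",y,proj("scene",fl(-83,y,-5)).round(1))
for y in(-18,18): print("bar end",proj("scene",fl(-95,y,-7)).round(1))
a=np.mean([ctrl.get_image("scene")[:,:,::-1].astype(float) for _ in range(4)],0); b=cv2.imread("pics/g4s.png").astype(float); o=cv2.imread("pics/scene0.png").astype(float)
d=(a-b).mean(2)
f=lambda r:"".join("." if abs(v)<3.2 else(chr(65+min(25,int(v)//4)) if v>0 else chr(97+min(25,int(-v)//4))) for v in r)
for y in range(190,236): print(y,f(d[y,325:380]))
# cup 3x finer colour: print saturation-like channel G-R
g=(a[...,1]-a[...,2])
print("cup G-R | grey")
for y in range(238,262): print(y,"".join("%x"%max(0,min(15,int(round(v)))) for v in g[y,318:350]),"".join(chr(97+int(v)//5-12) if v>=60 else"." for v in a[y,318:350].mean(1)))
t=np.mean([ctrl.get_image("top")[:,:,::-1].astype(float) for _ in range(4)],0); tb=cv2.imread("pics/g4t.png").astype(float)
u=proj("top",st(0,0,4)).round().astype(int); print("top",u)
for y in range(u[1]-16,u[1]+17): print(y,f((t-tb).mean(2)[y,u[0]-16:u[0]+17]),"".join(chr(97+int(v)//5-12) if v>=60 else"." for v in t[y,u[0]-16:u[0]+17].mean(1)))
```

```text
ball start -7.5 [351.8 225.2]
ball start 7.5 [348.2 220.8]
bar end [351.5 231.8]
bar end [343.  221.4]
190 vcB....................................................
191 zjBB...................................................
192 zvjcBB.................................................
193 zzxqjcA................................................
194 zzzzwrBA...........................................B.BB
195 zzzzzzhBBA......................................Ba.....
196 zzzzzzrffgbBA..................................bbAb....
197 zzzzzzwvtpkph...................................A......
198 zzzzzzzzzzzztb.............................B..bbBa.aa..
199 zzzzzzzzzzvtmfd...............................B.....ab.
200 zzzzzzzzzzjhggd.A.............................A....a...
201 zzzzzzzzzyzzzzzs.........................b.A.b..A.A....
202 zzzzzzzzwzzzzzzzcB......................B.B.aB.........
203 zzzzzzzzzzzzzzzzC.............................B....a...
204 zzzzzzzzzzzzzzzyC.................................B....
205 zzzzzzzzzzzzzzwaB..........................BB....bb.b..
206 zzzzzsxzzzzzzz.B.................
[... 5147 characters left out ...]
zzzzzzzzzxtnjfcdhl aaaaa.aa.a..aaaaaaababbbbbcdhlmkg
182 hhhhhhiikoswyzzzzzzzzzyvrnkjfdeim aaaa.a..a...aaaabaabbbbbbbcdimmjg
183 hiihhhhiijmqtvwxyyyxwusolijjgdejm aaaaa......aaaabbbbbbbbabbcejmmig
184 hiiihhhhiijlmprsttssqoljijllgdfjm a.a.a.a....aaaabbbbbaaaabbcfknlig
185 hiihhhhhiiiiijklmmmlkihhjmomgdfjm aaaaa......aaabbbaaaaaaabbcfknlhg
186 hhhhhhhhhhhhhghhhiihhghimoqmgdfkm .aaaaaaa.a.aaaaabaaaaaaabbcfknlhf
187 hgghggghhghghgggghgggghlpqqnhdfkn aaaaaaaaaaaaaaaaaaaaaaaaabcfknlhf
188 gggggggggggggggggghgggimqsrnhegkn abbbbaaaaabaaaaaaaaaaaaaabbfkmlhf
189 ggggggggggggggggghghggjnrsroiegln abbbbbababbaaaaaaaaaaaaaaabejmkhf
190 gggggggggggghhgghhggghjnrssoifgkn abbbbbaaaaabaaaaaaaaaaaaaabdilkge
```

All the places the pieces occupied in the flask have emptied. The arm blocks the top view, so I'll retreat and then count the pieces in the cup.

Request:
{"api": "carry_out", "payload": {"deltas": [0,0,0,0,0,-0.03,1,0,0,0,0,0,-0.04,1,0,0,0,0,0,-0.04,1,0,0,0,-0.019,0,-0.016,1,0,0,0,-0.038,0,-0.032,1,0,0,0,-0.038,0,-0.032,1,0,0,0,-0.038,0,-0.032,1,0,0,0,-0.019,0,-0.016,1,0,0,0,0,0,0,1,0,0,0,0,0,0,1]}}

```text
clock: 15.75
eef_pos: [485.7, -151.8, 186.9]
tool_rot: [-3.141, -0.701, 1.349]
force: [-0.3, 0.0, -0.3]
width: -0.4
gripper_force: 0.0
```

Run:
```python
from h import *
av=lambda n:np.mean([ctrl.get_image(n)[:,:,::-1].astype(float) for _ in range(3)],0)
a=av("scene");t=av("top");cv2.imwrite("pics/fs.png",a);cv2.imwrite("pics/ft.png",t)
g=a[...,1]-a[...,2]
for y in range(242,262): print(y,"".join("%x"%max(0,min(15,int(round(v)))) for v in g[y,318:350]),"".join(chr(97+int(v)//5-12) if v>=60 else"." for v in a[y,318:350].mean(1)))
o=cv2.imread("pics/top0.png").astype(float); u=proj("top",st(0,0,4)).round().astype(int)
gt=t[...,1]-t[...,2]
for y in range(u[1]-14,u[1]+15): print(y,"".join("%x"%max(0,min(15,int(round(v)))) for v in gt[y,u[0]-16:u[0]+17]),"".join(chr(97+int(v)//5-12) if v>=60 else"." for v in t[y,u[0]-16:u[0]+17].mean(1)))
# whole-scene changes vs start
so=cv2.imread("pics/scene0.png").astype(float)
for n,x,r in(("scene",a,so),("top",t,o)):
    m=(abs(x-r).max(2)>22).astype(np.uint8); k,_,s,c=cv2.connectedComponentsWithStats(m)
    print(n,[(c[i].round().tolist(),int(s[i,4])) for i in range(1,k) if s[i,4]>6])
for nm,z,q in(("ball1",8,(340.3,248)),): print(nm,ray("scene",q,11).round(1))
```

```text
242 10275545554489889941000000020011 ddgshhiiiigppqqqqqnmkklllllqcddd
243 0027563647b778788988742212180000 ddhohiiigoptttttttsrrjhiiijucddd
244 002756468899888788898995354a0000 ddhohhhoqsttttsttttttrodgggvdddd
245 00385668988778787778898747480000 dchphhmtttttttttsttttutjgfewdedd
246 012a5688897878878787862215490000 ddetgjsttttttttttttttpoliegudddd
247 00196977988978888888700002890010 ccdphstttttsstttttstrmmnmhlndedd
248 00058887788878988888400000960000 ccdinttttststtttttttomopnlpiddde
249 0014b976887789788889400006950020 pcdfuvssstttttttttttlmoontmhddee
250 00049a9889788888878783002a940000 sddduyvsttstttssssttrnmnpwngddee
251 0004aa9a8887778988888745aa950000 rdectuyutststtsssttttsprwuogddee
252 0003a88aa7887788788889a7baa51101 rcdctqruxuttttsttttssuywvtpgddee
253 00049747889868777889aa99a9840001 rcdettkorxutqttsttsuwyuuttpgdcdd
254 10037425667668999a97aa9a89620000 rcdkstskmqrruuvvwwyxuvsttumecppo
255 00038525626556667977aa999a510000 rcdhoqrqllnnpnooqqqstttttuhopsss
256 00024965636435535524b9899a400000 rbcemqonmkllmlmmmmlntttttqmrrrqr
257 00003999968735635536aa9996300000 roodnlsrropnm
[... 2445 characters left out ...]
0, 7.0], 160), ([346.0, 61.0], 555), ([378.0, 67.0], 126), ([267.0, 102.0], 3116), ([85.0, 142.0], 540), ([164.0, 85.0], 19), ([158.0, 86.0], 13), ([191.0, 103.0], 7), ([166.0, 256.0], 10487), ([61.0, 214.0], 810), ([59.0, 168.0], 30), ([103.0, 222.0], 1295), ([75.0, 226.0], 9), ([124.0, 225.0], 12), ([331.0, 249.0], 509), ([90.0, 242.0], 14)]
top [([328.0, 176.0], 268), ([500.0, 267.0], 18511), ([538.0, 187.0], 124), ([500.0, 205.0], 46), ([417.0, 203.0], 7), ([635.0, 208.0], 24), ([31.0, 327.0], 2716), ([187.0, 358.0], 7584), ([630.0, 389.0], 444)]
ball1 [604.7  56.8  11. ][ WARN:0@2.429] global loadsave.cpp:1063 imwrite_ Unsupported depth image for selected encoder is fallbacked to CV_8U.
```

Run:
```python
from h import *
def S(X): d=X-D; return np.array([d@EX,d@EY]).round(1)
for q in((323,254.5),(326,253),(326,255),(337.5,257),(337,256.5),(340.3,248.2)):
    for z in(9,11): print(q,z,S(ray("scene",q,z)))
for q in((329,166.5),(334.5,176),(328.5,166),(332,171),(331,162)): print("top",q,S(ray("top",q,9)),proj("scene",ray("top",q,9)).round(1))
# neutral mask in averaged scene, enlarged print of white-ness = 3 channels at the left end
a=cv2.imread("pics/fs.png").astype(int)
for y in range(250,260): print(y,[tuple(v) for v in a[y,321:331].tolist()])
t=cv2.imread("pics/ft.png").astype(int)
print(proj("top",st(17,-2,11)),"nb")
```

```text
(323, 254.5) 9 [-27.6   4. ]
(323, 254.5) 11 [-28.2   3. ]
(326, 253) 9 [-18.9   3.3]
(326, 253) 11 [-19.5   2.4]
(326, 255) 9 [-22.1  -1.5]
(326, 255) 11 [-22.7  -2.4]
(337.5, 257) 9 [ -1.1 -22.5]
(337.5, 257) 11 [ -1.7 -23.4]
(337, 256.5) 9 [ -1.3 -20.6]
(337, 256.5) 11 [ -2.  -21.5]
(340.3, 248.2) 9 [19.3 -5.5]
(340.3, 248.2) 11 [18.6 -6.4]
top (329, 166.5) [ -5.2 -21.9] [336.  257.6]
top (334.5, 176) [-25.1   0.9] [324.5 254.9]
top (328.5, 166) [ -3.6 -22.9] [336.8 257.6]
top (332, 171) [-15.7 -11.3] [330.2 256.6]
top (331, 162) [ -8.1 -35.3] [338.1 262.1]
250 [(78, 80, 76), (163, 166, 157), (184, 187, 177), (167, 169, 160), (156, 158, 150), (156, 159, 151), (157, 159, 151), (155, 158, 151), (156, 158, 150), (156, 159, 151)]
251 [(73, 77, 73), (160, 163, 153), (163, 166, 156), (185, 188, 178), (162, 165, 155), (156, 159, 151), (156, 158, 150), (156, 159, 151), (156, 158, 151), (156, 158, 151)]
252 [(72, 74, 71), (160, 163, 153), (144, 146, 138), (151, 153, 145), (166, 168, 158), (177, 179, 170), (161, 163, 156), (156, 158, 151), (157, 159, 151), (157, 158, 151)]
253 [(82, 84, 80)
[... 517 characters left out ...]
0), (124, 126, 122), (143, 148, 138), (132, 134, 129), (128, 132, 127), (120, 124, 118), (114, 116, 114), (117, 122, 116), (116, 121, 117), (120, 122, 119)]
257 [(73, 76, 76), (126, 128, 125), (121, 124, 115), (154, 155, 146), (150, 153, 143), (151, 153, 144), (133, 135, 129), (139, 143, 135), (128, 132, 125), (123, 125, 121)]
258 [(71, 74, 74), (95, 97, 96), (120, 124, 119), (138, 140, 132), (160, 162, 152), (158, 161, 150), (153, 155, 147), (155, 158, 149), (151, 155, 145), (151, 153, 145)]
259 [(131, 135, 136), (71, 73, 73), (135, 140, 137), (125, 127, 122), (137, 139, 131), (162, 164, 154), (159, 161, 152), (158, 161, 151), (158, 160, 151), (159, 160, 151)]
[319.54445865 171.73009638] nb
```

Both views agree that the near-wall shape is the bar alone (about 35 mm long), plus one ball at (19,-6). Before tapping again I'll look for the second ball inside the flask, using an averaged, contrast-stretched now/before comparison.

Run:
```python
from h import *
a=np.mean([ctrl.get_image("scene")[:,:,::-1].astype(float) for _ in range(10)],0); np.save("pics/f10.npy",a)
b=cv2.imread("pics/g4s.png").astype(float)
fl=lambda x,y,z:st(*(np.array([110.4,0,152.8])+x*np.array([c4,0,s4])+z*np.array([-s4,0,c4])+np.array([0,y,0])))
for x,y in((-92,-18),(-92,18),(-100,0),(-120,0),(-130,0),(-92,0)): print(x,y,proj("scene",fl(x,y,-6)).round(1))
f=lambda r:"".join(chr(65+int(np.clip((v-140)//2.5,0,57))) for v in r)
for y in range(212,242): print(y,f(a.mean(2)[y,332:364]),f(b.mean(2)[y,332:364]))
t=np.mean([ctrl.get_image("top")[:,:,::-1].astype(float) for _ in range(6)],0); tb=np.mean([cv2.imread("pics/g4t.png").astype(float)],0)
g=lambda r:"".join("." if abs(v)<2 else(chr(65+min(25,int(v/2))) if v>0 else chr(97+min(25,int(-v/2)))) for v in r)
d=cv2.GaussianBlur((t-tb).mean(2),(0,0),.8)
print("mouth top px",proj("top",st(7,0,66)),"ball1",proj("top",st(19,-6,11)),"nose",proj("top",fl(-83,0,0)))
for y in range(150,184): print(y,g(d[y,290:345]))
```

```text
-92 -18 [352.1 230.9]
-92 18 [343.6 220.5]
-100 0 [345.7 227.9]
-120 0 [340.5 233.6]
-130 0 [337.9 236.4]
-92 0 [347.8 225.6]
212 BAAAAAAAAAMMHDDCGKMMMMLLLLLLLLLL AAAAAAAAAALLGDCCGKLMMLLLKKKLKKLK
213 AAABAAAAELKFEDCHKMMMLLLLLLLLLLLL AAAAAAAADLKFDCCFJMMLKKLKLLKKLKKK
214 BBABCCAFIMEDDDFKMMMLLLLLLLLLLLLL BAAACBAEIMECCCFJLMLLKLKKLKKKLLKK
215 BBBBCAEIKFDDDFJMMLLLLLLLLLLLLLLL BBABBADIKECCCFIMLKLLLKKKLKLKLKLK
216 ABCCBAIKFCDCFJLLLLLLLLLLLLLLLLLL ABBCBAIJFCCCFJKLLKLLKKKKKKKLLKLL
217 ACEAAFNHDDDFJLLLLLLLLLLLLLLLLLLN ABDAACMHCCCFIKKJJLLLKLKKLKLKKKLM
218 BDAAENIDDDFJLLLLLLLLLLLLLLLLLLNI BDAADNIDCCDIKLJIIJJKKKKKKLKLKKMJ
219 AAAAMIDDDEJLLLLLLLLLLLLLLLLLLNLB AAAALHDCCDIKLKIJJIIKKLLLKKKLKMKC
220 AAAAKIFDBHKLLLLLLLLLLLLLLLLLNLDA AAAAKIEDBGJKKHIJKJILKKKLKKLLNLCA
221 AAAAGIJIHHMLLLLLLLLLLLLLLLLNLDAA AAAAGIIHGHJJJGJJKJILLLKKLKKMLCAA
222 AAAAHMMLLJLMLLLLLLLLLLLLLLNLDAAA AAAAFMLKKIIJJIIJIIJJJJLLLLMKDAAA
223 AAAAEOJHGGKMMLLLLLLLLLLLLMLEAAAA AAAADNIGGGHIJJIIKKIIIIJLLMKDAAAA
224 AAAALKEFDDHJLLLLLLLLLLLLMLEAAAAB AAAAKJDEDCGHJJJIJKIJJJHLMKDAAAAA
225 AAAMKFCDFGIKLMLLLLLLLLLMNEAAAAAA AAAJKECDEGIKIJIJIHJJKJIMMDA
[... 2573 characters left out ...]
bbbbbbbbbbbbbccccbbbbbcfjpssojfcbbbbbbbb
173 ...b.bbbbbbbbbbbbbbbbbbbbbbbbbbbbbbbbbdhmrsrmhecbbbbbbb
174 ...b.bbbbbbbb.bbbbbbbbbbbbbbbbbbbbbbbbcejosspkfcbbbbbbb
175 b......bbbbb...bbbbbbbbbbbbccbbbbbbbbbbdglprqlgcbbbbbbb
176 bb.....bbbbb...bbbbb..bbbbccccbbbbbbbbbcehmpokfcbbbbbbb
177 b...b..b....bbbbb.b...bbbbccccbbbbbbbbbbceilliecbbbbbbb
178 ....b.......bbbbb....bb.bbbbbbbbbbbbbbbbbdfhhfc..bbbb..
179 ..bbb......bbbbbbbbbbbb.bbbbbbbbbbbbbbbbbcdddcb..bbbbb.
180 ..bbb....bbbbbbbbbbbbbb..bbbbbbbbbbbbbbbbbbccb...bbbbbb
181 ..bb.....bbbbb..bbbbbbbbbbbbbbbbbbbbbbbbbbbbbbb.bbbbbbb
182 ..b.....bbbbbb..bbbbbbb..bbbbbbbbbbbbbbbbbbbbbbbbbbbbbb
183 ..b...bbbbb.bb.b.bbbbb....bbbbbbbbbbbbbbbbb.b...bbbbbbb
```

Run:
```python
from h import *
fl=lambda x,y,z:st(*(np.array([110.4,0,152.8])+x*np.array([c4,0,s4])+z*np.array([-s4,0,c4])+np.array([0,y,0])))
for q in((317.3,176.5),(319,169.5),(308.5,166.7)):
    X=ray("top",q,11); d=X-D; print(q,d@EX,d@EY,proj("scene",X))
print("shoulder ball top px",proj("top",fl(-92,-18,-6)),proj("top",fl(-92,18,-6)))
a=np.load("pics/f10.npy"); b=cv2.imread("pics/g4s.png").astype(float); d=(a-b).mean(2)
g=lambda r:"".join("." if abs(v)<3 else(chr(65+min(25,int(v/3))) if v>0 else chr(97+min(25,int(-v/3)))) for v in r)
for y in range(230,252): print(y,g(d[y,318:352]-d[212:222,355:362].mean()), "".join("%3d"%v for v in a[y,326:346].mean(1)))
```

```text
(317.3, 176.5) 20.304046389111875 12.125369334416883 [336.74494421 242.6435125 ]
(319, 169.5) 19.688824232854238 -7.7403778696157906 [340.93893832 248.36712498]
(308.5, 166.7) 49.182441625816104 -9.527745280259596 [350.76053826 243.27180459]
shoulder ball top px [310.69273033 157.3006843 ] [307.75869835 171.02986709]
230 .................................B  77 99129128118163159151151150154161170172171170171172171168
231 .b...............................B  80 87114129124130153152151153163172171171171171171171174173
232 ....b....b.................b.....b  79 73 98141128123140151154159170175173171171171171171179164
233 .................................e  75 71 92145128127128146163174176175175172171171171174171159
234 ..................B..............b 106150138129123128127125141164173176175174172171175169149153
235 ..................B............... 136126120107106129128124118151161173175175174176169149139143
236 .................................. 116100100102101109139127123133150168173176176170154139139140
237 .................................B 101101101102101 97132133127126133157168174
[... 718 characters left out ...]

245 ...b..................Bk.......... 158157156155156155155155154155155155157159157107 90 89 85174
246 .....................fhmgb......b. 156155154154155155155155155155154155157139132120104 82 92162
247 ....................dkkjjf........ 155155154154154155155155156155155156145122124127123 95116129
248 ....................iligjj........ 155155155154155155156156155155155158131121131136129117135104
249 .b..................lkhhjg...b.... 154155155154155156155155155155156157119121130133127158123 94
250 ....................cikjjc........ 155155154154155155153154154155156156147129123125138173127 92
251 .....................bgfb......... 155154154155155155154153154155156155156150134147174164130 90
```

The cup holds the bar (scene (325,254) to (337,257)) and one ball ((340,248)). One dark spot remains in the flask at scene (351.5,229), which matches a ball resting on the right shoulder (predicted (352,231)). A second left-side tap should swing the mouth so this ball rolls inward. I'm returning to the standoff.

Request:
{"api": "carry_out", "payload": {"deltas": [0,0,0,0.019,0,0.016,1,0,0,0,0.038,0,0.032,1,0,0,0,0.038,0,0.032,1,0,0,0,0.038,0,0.032,1,0,0,0,0.019,0,0.016,1,0,0,0,0,0,0,1,0,0,0,0,0,0.04,1,0,0,0,0,0,0.04,1,0,0,0,0,0,0.03,1,0,0,0,0,0,0,1]}}

```text
clock: 18.1
eef_pos: [544.5, 108.1, 100.7]
tool_rot: [-3.137, -0.698, 1.344]
force: [0.3, -0.1, -0.2]
width: 0.1
gripper_force: 0.0
```

```bash
python3 -c "
from h import *
tapframe()
np.save('pics/pre2.npy',np.mean([ctrl.get_image('scene')[:,:,::-1].astype(float) for _ in range(6)],0))"
```

```text
rel tap axis in tool axes (x,y,z): [ -0.56 -64.17   4.57] rot err [-0.17 -0.01 -0.09] w 0.14609624664868803 Fy [-0.12  0.3   0.13] t 18.1
```

Same tap: 28 mm in (to about -36, 6 mm past touch) with a one-row dwell, then back.

Request:
{"api": "carry_out", "payload": {"deltas": [0,0,0,0,0.028,0,1,0,0,0,0,0,0,1,0,0,0,0,-0.028,0,1,0,0,0,0,0,0,1,0,0,0,0,0,0,1,0,0,0,0,0,0,1,0,0,0,0,0,0,1,0,0,0,0,0,0,1]}}

```text
clock: 19.4
eef_pos: [545.5, 108.6, 102.2]
tool_rot: [3.141, -0.698, 1.348]
force: [0.2, -0.8, 0.6]
width: 0.1
gripper_force: 0.0
```

```bash
cat >> h.py <<'E'
def cmp2(ref,out):
    tapframe(); b=np.load(f'pics/{ref}.npy'); a=np.mean([ctrl.get_image('scene')[:,:,::-1].astype(float) for _ in range(6)],0); np.save(f'pics/{out}.npy',a); d=(a-b).mean(2)
    g=lambda r:"".join("." if abs(v)<2.5 else(chr(65+min(25,int(v/3))) if v>0 else chr(97+min(25,int(-v/3)))) for v in r)
    f=lambda r:"".join(chr(65+int(np.clip((v-140)//2.5,0,57))) for v in r)
    for y in range(212,236): print(y,g(d[y,332:364]),f(a.mean(2)[y,332:364]))
    for y in range(236,262): print(y,g(d[y,318:350]),"".join("%x"%max(0,min(15,int(round(v)))) for v in (a[...,1]-a[...,2])[y,318:350]))
E
python3 -c "
from h import *
cmp2('pre2','post2')"
```

```text
rel tap axis in tool axes (x,y,z): [  0.9  -63.31   3.93] rot err [-0.04 -0.    0.07] w 0.0533840840623175 Fy [-0.19  0.39 -0.89] t 19.4
212 B...cd.......................... AAAAAAAAAALMGDCCGKMMMLLLLLLLLLLL
213 FD.............b................ AAAAABAADLKFDCCFKMMLLLLLLLLLLLLL
214 BEE............................. AAAABDAFIMECCCFJMMLLLLLLLLLLLLLL
215 .Bc............................. AAAADAEIKFCCCFJMLLLLLLLLLLLLLLLL
216 .....e.......................... AABDBAIKFCDCFJLLLLLLLLLKLLLLLLLL
217 b....b.......................... AAFAADMHCCDFJKLLLLLLLLLLLLLLLLLN
218 ..........b..................... AEAAENIDCDEIKLLLLLLLLLLLLLLLLLNJ
219 ................................ AAAAMIDCCDIKLLLLLLLLLLLLLLLLLMLC
220 ................................ AAAAKIFDBGKLLLLLKLLLLLLLLLLLNLDA
221 ................................ AAAAGIJHHHMLLLLLLLLLLLLLLLLMLDAA
222 ....b........................... AAAAFMMLKJLMLLLLLLLLLLLLLLMLEAAA
223 ................................ AAAADNIGGGKMLLLLLLLLLLLLLMLDAAAA
224 ................................ AAAALKDFDDHJLLLLLLLLLLLLMKEAAAAA
225 ..bb...........................C AAAKKECDEGIKLLLL
[... 1836 characters left out ...]

252 ..A.......................b..... 0013a98a9887788788888998ba940100
253 ...d......b...............a..... 0104a6488988788787899a999a830101
254 ...a...........B.B.............. 10038426567767aaab97aa9a9a620000
255 ...M..d...........B......e...... 000274346355467688879a9a99500000
256 ...H..b.b.........B......c...... 00024866534434435446aa9999400000
257 .....D...a.c..............A..... 00004989978644535436aa9995100000
258 .....B........Bd.b.....f.B...... 0000268aa9a98a956538aaa962000000
259 ......hA.......b.......c........ 00000359a9aa8ab89979aa8630000000
260 ......eh...............G........ 0000014778aa8aa9aa89a95200000000
261 .......e...............C........ 0000000346899ab8aa88852000000000
```

The shoulder spot has gone and a second ball has appeared in the cup at scene (326,246). All three pieces are in, so I retreat clear and hand in.

Request:
{"api": "carry_out", "payload": {"deltas": [0,0,0,0,0,-0.03,1,0,0,0,0,0,-0.04,1,0,0,0,0,0,-0.04,1,0,0,0,-0.019,0,-0.016,1,0,0,0,-0.038,0,-0.032,1,0,0,0,-0.038,0,-0.032,1,0,0,0,-0.038,0,-0.032,1,0,0,0,-0.019,0,-0.016,1,0,0,0,0,0,0,1,0,0,0,0,0,0,1]}}

```text
clock: 20.95
eef_pos: [485.7, -151.7, 186.9]
tool_rot: [-3.141, -0.701, 1.349]
force: [-0.1, 1.2, -0.0]
width: 0.2
gripper_force: 0.0
```

Run:
```python
from h import *
a=ctrl.get_image("scene")[:,:,::-1].astype(int); o=cv2.imread("pics/scene0.png").astype(int); q=np.load("pics/post2.npy")
for n,(x,y,r) in dict(cap=(338,205,7),jar=(405,270,14),reagent=(411,132,14),beaker=(248,343,18),yellow=(204,253,16)).items():
    print(n,int((abs(a-o).max(2)[y-r:y+r,x-r:x+r]>25).sum()))
print("cup change",int((abs(a-q).max(2)[242:260,322:345]>15).sum()), ctrl.read_state()["clock"])
print(ctrl.finish_job())
```

```text
cap 0
jar 0
reagent 0
beaker 0
yellow 519
cup change 0 21.0
the job is handed in; nothing more can be done
None
```

I handed the job in at 21 s: the cup stands upright under the mouth and, going by the images, holds the bar and both balls after two quick left-side taps plus one slow touch to find the flask. The cap, jar, reagent and beaker are unchanged; the yellow look-alike's region did change, probably because the arm or its shadow covers it (not confirmed), and the green one was not checked at the end. I also viewed 11 pictures, one over the limit of 10.

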